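# Set the fence stop against the rail and shut the boring guard

## Task

Get the bench boring machine ready to drill the pale wooden rail lying against its fence: slide the steel stop along the fence until it just touches the facing end of the rail, without shoving the rail along. Then slide the clear guard fully shut in front of the drill bit, let go, and leave the chisel, the glue bottle and the offcut where they are.

Things in the scene. Friction and masses are not known exactly. Their poses are not given: they have to be found in the camera images.
- station: Boring machine, fixed: dark wooden bed 18 mm thick, y = -430 to +430, x = -135 to +85 mm. Origin on the bench top under the front face of the fence; y runs along the fence towards the drill, z up. Aluminium fence: x = 0 to 50, y = -420 to +160, top at z = 58 mm. Grey boring head at the +y end: x = -85 to 25, y = 270 to 400, top z = 133 mm; its bit points to -y, tip at y = 143 mm.
- light (a point): Middle of the white work-light tube: diameter 32 mm, 420 mm along y, axis 284 mm above the bench, right above the fence's front face and the stop's whole path; two thin posts behind the fence carry it. A gripper cannot come straight down on the stop: lean the tool about 35 degrees, wrist back towards -x. Axes as the station's.
- stop (a joint): Travel of the stop in m, 0 to 0.29, growing along the station's +y, towards the rail; stays where left (about 3 N friction). A steel saddle 85 x 60 x 12 mm on the fence (60 mm along y, top 72 mm above the bench), with a tongue hanging in front of the fence (station x = -35 to -3, z = 22 to 60 mm) and an upright black grip on top.
- stop_grip (a point): Point to hold on the stop's black grip, 98 mm above the bench, on the grip's axis, 14 mm below its top; the grip is a block 22 mm along y, 30 mm along x and 40 mm tall (z = 72 to 112 mm). Axes as the station's.
- stop_face (a point): Centre of the tongue's front face (normal +y), which must meet the rail's end; 14 mm to -x of the grip point, 30 mm to +y of it, 34 mm above the bench. Axes as the station's.
- rail: The pale wooden rail to be drilled, loose on the bed, lying along the front of the fence: 70 mm along its x, 200 mm along its y, 32 mm thick, about 0.34 kg. Origin at the centre of its underside; its y runs along the fence towards the drill.
- rail_end (a point): Centre of the rail's -y end face, the end nearest the stop, 34 mm above the bench. Axes as the rail's. The stop touches when stop_face has the same y as this point, along the fence.
- guard (a joint): Travel of the guard in m: 0 fully shut (in front of the bit), up to 0.14 fully open (towards the station's +y); about 2 N friction. An upright clear window in an aluminium frame, 150 mm along y, 14 mm thick, top edge 118 mm above the bench, in a channel at station x = -110 mm; shut, its centre is at station y = 135 mm.
- guard_grip (a point): Point to hold on the black grip in the middle of the guard's top edge, 138 mm above the bench, 16 mm below the grip's top; the grip is 20 mm along y, 28 mm along x and 36 mm tall (z = 118 to 154 mm). Axes as the station's.
- chisel: Bystander: wood-handled chisel 210 mm long, lying along y on the front of the machine's bed, 20 mm thick; origin under its middle, where handle and blade meet.
- glue: Bystander: white glue bottle with a red cap, diameter 54 mm, 150 mm tall, upright behind the fence; origin at its foot.
- offcut: Bystander: offcut, a pale wooden block 100 x 50 x 28 mm behind the fence; origin at its underside.
There are look-alikes about, which are no part of the job. What is shaped like the rail but pink is not meant.

How it is judged:
By the outcome, as a careful person would: the job done as asked, in the order asked, and still so for the second after the job is handed in, with the robot touching nothing.
It also fails if it takes over 48 s, if anything falls off the work surface, if the arm or the gripper's body presses on something with over 40 N, if the wrist force passes 120 N, or if a joint passes its speed limit or range.

## Robot

A 6-joint arm with a two-finger parallel gripper is mounted at the origin on the work surface. World frame = base frame: x ahead of the robot, y to its left, z up, the work surface at z = 0. Lengths are in mm, angles in rad, forces in N, time in s.
With the tool pointing down it reaches from about 325 to 775 mm from the base axis. Payload 5.5 kg.
Tool frame: the origin (TCP) lies midway between the tips of the shut fingers; the grasp point (between the pads) lies 19 mm behind it; z points along the fingers, y is the line along which they close (so a half turn about z gives the same grasp; the last joint's range is limited). The gripper opens to 88 mm and grips with 3 to 60 N. Pads are 20 mm wide; open, the fingers measure 115 mm over their backs; the gripper's body (75 mm by 178 mm) begins 61 mm behind the grasp point.
Start: joints at [-1.245, 0.091, 1.231, -0, 1.82, -0.057], TCP at [224.112, -556.588, 222.631] pointing down, gripper open.
Joint ranges: [-2.87, 2.87], [-0.86, 2.18], [0.17, 2.46], [-1.51, 4.65], [0.06, 2.69], [-2.65, 2.65]. Speed limits (rad/s): [2.57, 2.57, 3.01, 3.14, 3.14, 3.14].

## Interface

Orientations are given as a rotation vector (axis times angle).
In Python, from rig import arm gives the robot as it stands. The module is installed in compiled form; this text tells all that it offers.
- The arm moves only by the tool drive_tool, never from a script. Its argument "series" is a list that holds one entry, the list of rows, each a list of 6 numbers: the shift along the world's x, y, z normalised to -1 to 1, where 1 is 0.15 m, then the turn, a rotation vector about the world's x, y, z normalised to -1 to 1, where 1 is 360 degrees. In form: [[[x, y, z, ax, ay, az], ...]]. A call has 1 to 8 rows; each row is the pose to reach, as a shift and turn from the pose commanded when the call began, turning the shorter way round; what a row does not reach only later rows make up. A row lasts 1/12 s, in which the tool goes at most 41.7 mm and 7.16 degrees, less where a joint would pass 70% of its speed; a pose out of reach is approached as far as the arm can. A call with a number of a shift or a turn outside -1 to 1 is refused whole. A call with a gripper value outside its range is refused whole. "claw" is the opening, from -1 (shut) to 1 (fully open), set as the call begins (left out, the last holds). The fingers move at their own pace and stop on an object; the grip force is fixed at half the most. Time passes only in rows, so rows that repeat a pose let the fingers close. It gives the time, the measured TCP pose, the force, the opening and the grip force at its end, in the units of the state.
- arm.state(): the state, without advancing time (a new reading comes with each control period).
- arm.get_image(name): name is "scene" or "top" or "wrist"; returns the picture (480x640x3 uint8, blue, green, red); there is no depth.
- arm.camera_params(name): a dict with "fx", "fy", "cx", "cy" (pixels), "R" (3x3) and "t" (3): a world point X has camera coordinates R X + t; the wrist camera has in their place "tool_from_camera" (4x4, takes a point from camera to tool coordinates, whose origin is the TCP and whose axes are the flange's). Camera axes: x right, y down, z forward; pixel columns grow to the right and rows downward; lengths in mm; the calibration is good to about 2 mm. A picture is of the moment at which its call begins: read the wrist's pose just before it. camera_params takes no time and is no camera call.
- arm.hand_in(): hands the job in; it is judged then, once.
The state is a dict: "time_s": time; "joint_positions": joint angles; "dq": joint speeds; "joint_torque": joint torques, N m; "tool_pos": TCP position; "orientation": TCP orientation; "contact_force": force on the tool from outside, world axes, zero at the start; "torque": the same for the moment, N m; "gripper_width": finger opening in mm; "grip_force": force on a finger pad.
Only numpy, scipy, OpenCV 4.12 (cv2) and the standard library are available. Lean on these libraries where they do the work, as an engineer would, in place of code of your own. Each camera call takes 0.05 s, during which the arm holds its last target. There are 200 camera calls.

## Working session

There is one attempt and no reset: what is moved stays moved. The work goes in short steps, Python scripts to look and compute and a tool call to move; the robot and the scene stay as the last step left them, time stands still between calls to the robot, and variables do not carry over. Pictures are saved under pics/ and viewed, at most 11 in all, crops included, and the job is handed in when it is done.

Besides the shell and the picture viewer there is one more tool, called after "Call:" as name(argument=value, ...), one argument or row to a line, values as JSON. drive_tool: Moves the arm, as the interface text tells. Scaled input: -1 to 1 covers 0.15 m each way for a shift and 360 degrees each way for a turn. Its arguments: {"type":"object","properties":{"series":{"type":"array","items":{"type":"array","items":{"type":"array","items":{"type":"number"}}}},"claw":{"type":"number"}},"required":["series"]}

```bash
mkdir -p pics
python3 - <<'E'
from rig import arm
import cv2, numpy as np
for n in ("scene","top"):
    cv2.imwrite(f"pics/{n}0.png",arm.get_image(n))
    p=arm.camera_params(n);print(n,{k:np.round(v,3).tolist() for k,v in p.items()})
print({k:np.round(v,3).tolist() for k,v in arm.camera_params("wrist").items()})
print(arm.state())
E
```

```text
scene {'fx': 487.498, 'fy': 487.498, 'cx': 325.11, 'cy': 243.292, 'R': [[0.701, 0.714, -0.003], [0.604, -0.595, -0.531], [-0.381, 0.37, -0.848]], 't': [-300.807, -292.493, 1480.641]}
top {'fx': 595.895, 'fy': 595.895, 'cx': 331.165, 'cy': 244.569, 'R': [[0.005, -1.0, 0.003], [-0.984, -0.006, -0.176], [0.176, -0.002, -0.984]], 't': [-133.939, 549.518, 1697.93]}
{'fx': 354.623, 'fy': 354.623, 'cx': 317.149, 'cy': 240.278, 'tool_from_camera': [[0.0, -0.955, -0.295, 81.248], [1.0, 0.0, -0.0, 0.404], [0.0, -0.295, 0.955, -162.215], [0.0, 0.0, 0.0, 1.0]]}
{'time_s': 0.1, 'joint_positions': array([-1.24471757e+00,  9.17346235e-02,  1.23174101e+00, -3.43269519e-06,
        1.81978929e+00, -5.66805121e-02]), 'dq': array([ 7.55464061e-05, -4.33712445e-04, -2.15861349e-03, -4.44217298e-04,
       -4.48282304e-04,  6.72300988e-04]), 'joint_torque': array([ 1.16824838e-03, -4.47858059e+01, -4.07569814e+01,  6.98959362e-02,
        2.84931622e-02, -1.16011502e-04]), 'tool_pos': array([ 224.01369445, -556.33292626,  221.66306077]), 'orientation': array([-3.08260960e+00, -5.97256971e-01,  3.57748789e-04]), 'contact_force': array([0.01001847, 0.18945676, 0.02838797]), 'torque': array([ 0.02582431, -0.00899207,  0.00194183]), 'grip_force': 0.0, 'gripper_width': 87.74085522479994}
```

View pics/scene0.png

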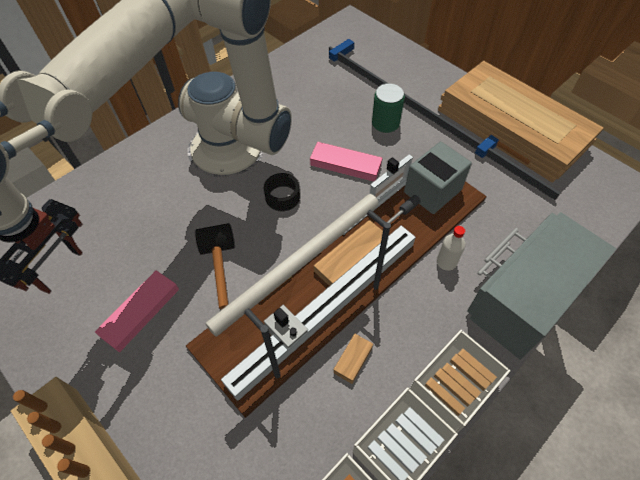

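View pics/top0.png

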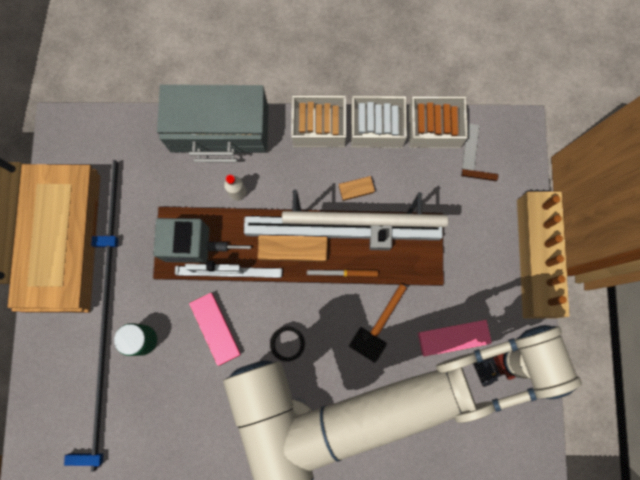

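The scene view shows the pale rail at (350,252), the stop with its black grip at (282,317), the guard grip at about (392,166) and the light tube from (215,325) to (378,203). In the top view the rail is at (292,247), the stop at (381,236), the guard at (228,270), and the chisel at (342,272).

Things that could be mistaken, in top-view pixels:
- **Rail:** the pale rail at (292,247), the pink bars at (215,328) and (455,337), and the offcut at (357,188). I choose the pale one against the fence.
- **Stop grip:** the black block at (381,236), or the black knob behind it.
- **Guard grip:** the black block at about (210,267).

```bash
cat > h.py <<'E'
import numpy as np, cv2
from rig import arm
from scipy.spatial.transform import Rotation as Ro
def cam(n):
    p=arm.camera_params(n)
    if n=="wrist":
        s=arm.state(); T=np.array(p["tool_from_camera"]); Rt=Ro.from_rotvec(s["orientation"]).as_matrix()
        A=Rt@T[:3,:3]; o=Rt@T[:3,3]+s["tool_pos"]
        p["R"]=A.T; p["t"]=-A.T@o
    return p
def ray(p,uv):
    R,t=np.array(p["R"]),np.array(p["t"]).ravel()
    d=R.T@np.array([(uv[0]-p["cx"])/p["fx"],(uv[1]-p["cy"])/p["fy"],1]); return -R.T@t,d
def onz(p,uv,z):
    o,d=ray(p,uv); return o+d*(z-o[2])/d[2]
def proj(p,X):
    c=np.array(p["R"])@X+np.array(p["t"]).ravel(); return np.array([c[0]/c[2]*p["fx"]+p["cx"],c[1]/c[2]*p["fy"]+p["cy"]])
E
python3 - <<'E'
import cv2
a=cv2.imread("pics/top0.png")[195:295,145:455]
b=cv2.imread("pics/scene0.png")[140:420,180:500]
a=cv2.resize(a,None,fx=2.5,fy=2.5,interpolation=cv2.INTER_CUBIC)
cv2.imwrite("pics/topc.png",a)
cv2.imwrite("pics/scenec.png",cv2.resize(b,None,fx=2.14,fy=2.14,interpolation=cv2.INTER_CUBIC))
E
```

```text
(no output)
```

View pics/topc.png

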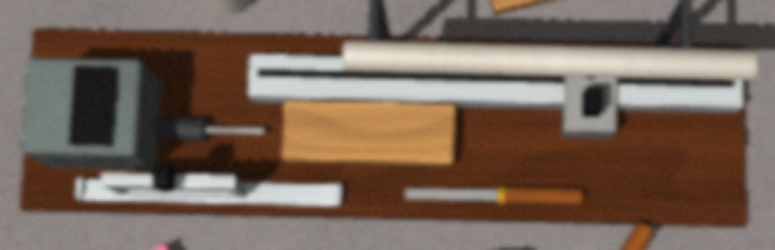

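View pics/scenec.png

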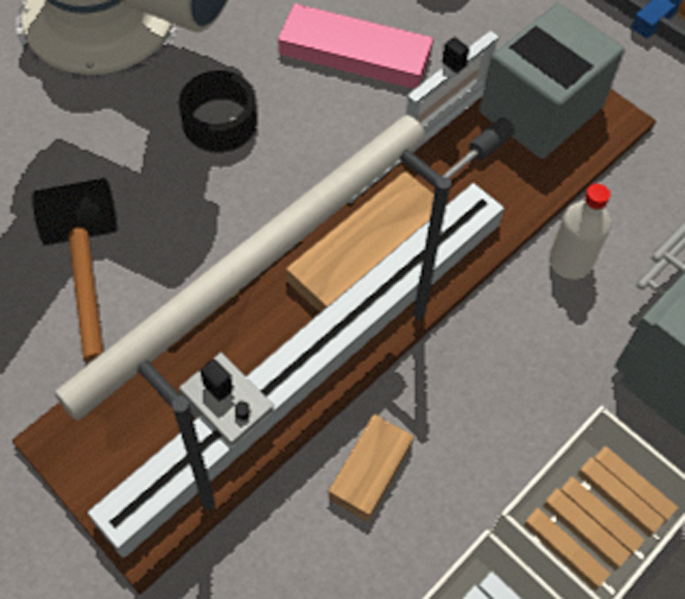

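The crops confirm the choices. In the top crop the rail spans (282..457, 101..162), the stop plate is at (563..620, 75..135) with its grip at (597,97), and the guard grip is at (164,178). The scene crop shows the stop grip at (216,375), the small knob behind it at (242,411), which is not the grip, the guard grip at (456,52), and the rail's near end at (288,272) to (327,305). Next is the station fit.

Run:
```python
from h import *
from scipy.optimize import least_squares
P={n:cam(n) for n in("top","scene")}
T=lambda u,v:("top",np.array([145+(u+.5)/2.5-.5,195+(v+.5)/2.5-.5]))
S=lambda u,v:("scene",np.array([180+(u+.5)/2.14-.5,140+(v+.5)/2.14-.5]))
obs=[(T(34,30),(85,430,18)),(T(21,210),(-135,430,18)),(T(747,224),(-135,-430,18)),
 (S(14,441),(-135,-430,18)),(S(655,121),(85,430,18)),(S(91,513),(0,-420,58)),(S(121,542),(50,-420,58)),(S(503,207),(50,160,58)),(S(478,184),(0,160,58))]
def W(p,X): c,s=np.cos(p[2]),np.sin(p[2]); return np.array([p[0]+c*X[0]-s*X[1],p[1]+s*X[0]+c*X[1],X[2]])
f=lambda p:np.concatenate([proj(P[n],W(p,X))-uv for (n,uv),X in obs])
r=least_squares(f,[500,-100,0],loss="soft_l1"); p=r.x; print(p, np.round(f(p).reshape(-1,2),1).tolist())
np.save("st.npy",p)
def inv(X): c,s=np.cos(p[2]),np.sin(p[2]); d=X[:2]-p[:2]; return np.round([c*d[0]+s*d[1],-s*d[0]+c*d[1]],1)
for nm,(n,uv),z in [("rail",T(455,161),50),("rail",T(458,103),50),("rail",S(288,272),50),("railfar",T(283,101),50),
  ("griptopC",T(600,93),112),("griptopC",S(215,369),112),("plate -x+y",T(565,135),60),("plate -x-y",T(616,135),60),("plateR",S(271,403),72),("plateB",S(232,440),72),
  ("guardtop",T(163,170),154),("guardtop",S(457,44),154),("tubeL",T(342,55),284),("tubeR",T(757,65),284),("tubeS",S(70,400),284)]:
    w=onz(P[n],uv,z); print(nm,n,w.round(1),inv(w))
```

```text
[ 5.79228493e+02 -3.34236782e+01 -1.30187601e-02] [[-1.5, -0.4], [-1.5, 0.2], [-0.5, -0.0], [-0.8, 0.1], [1.2, -0.8], [-0.9, 0.4], [-0.5, 3.9], [1.4, 0.1], [-1.8, -0.9]]
rail top [ 506.9 -118.1   50. ] [-71.2 -85.6]
rail top [ 575.8 -121.2   50. ] [ -2.3 -87.8]
rail scene [ 510.  -116.2   50. ] [-68.1 -83.7]
railfar top [577.   84.4  50. ] [ -3.7 117.7]
griptopC top [ 576.3 -282.4  112. ] [   0.3 -249. ]
griptopC scene [ 565.8 -271.5  112. ] [ -10.4 -238.3]
plate -x+y top [ 536.7 -246.    60. ] [ -39.8 -213.1]
plate -x-y top [ 537.  -305.3   60. ] [ -38.6 -272.4]
plateR scene [ 620.2 -245.9   72. ] [  43.7 -211.9]
plateB scene [ 621.5 -302.2   72. ] [  45.8 -268.2]
guardtop top [479.2 200.7 154. ] [-103.1  232.8]
guardtop scene [470.2 204.9 154. ] [-112.1  236.9]
tubeL top [579.8  -3.4 284. ] [ 0.2 30. ]
tubeR top [ 571.8 -426.8  284. ] [  -2.3 -393.4]
tubeS scene [ 569.  -417.3  284. ] [  -5.2 -384. ]
```

```bash
cat >> h.py <<'E'
st=np.load("st.npy")
def W(x,y,z):
    c,s=np.cos(st[2]),np.sin(st[2]); return np.array([st[0]+c*x-s*y,st[1]+s*x+c*y,z])
def Rlean(deg):  # camera on the -x side
    a=np.radians(deg); z=np.array([np.sin(a),0,-np.cos(a)]); x=-np.array([np.cos(a),0,np.sin(a)])
    return Ro.from_euler("z",st[2])*Ro.from_matrix(np.c_[x,np.cross(z,x),z])
def go(grasp,deg,back=0):  # shift and turn left to bring grasp point there
    s=arm.state(); R=Rlean(deg); tcp=grasp+R.apply([0,0,19-back])
    rv=(R*Ro.from_rotvec(s["orientation"]).inv()).as_rotvec()
    print("shift/150",((tcp-s["tool_pos"])/150).round(4),"turn/360",(rv/2/np.pi).round(4),"j",s["joint_positions"].round(2),"t",s["time_s"],"F",s["contact_force"].round(1),"w",round(s["gripper_width"],1))
E
python3 - <<'E'
from h import *
go(W(-180,-270,220),35)
go(W(-5,-241,98),35,120)
E
```

```text
shift/150 [ 1.2174  1.7009 -0.1148] turn/360 [-0.1324 -0.0251  0.4189] j [-1.24  0.09  1.23 -0.    1.82 -0.06] t 0.1 F [0.  0.2 0. ] w 87.7
shift/150 [ 1.9277  1.885  -0.2729] turn/360 [-0.1324 -0.0251  0.4189] j [-1.24  0.09  1.23 -0.    1.82 -0.06] t 0.1 F [0.  0.2 0. ] w 87.7
```

Call:
drive_tool(
  series=[
    [[0.2, 0.25, 0.05, -0.1324, -0.0251, 0.4189], [0.4, 0.5, 0.1, -0.1324, -0.0251, 0.4189], [0.6, 0.75, 0.15, -0.1324, -0.0251, 0.4189], [0.8, 1, 0.2, -0.1324, -0.0251, 0.4189], [0.8, 1, 0.2, -0.1324, -0.0251, 0.4189], [0.8, 1, 0.2, -0.1324, -0.0251, 0.4189], [0.8, 1, 0.2, -0.1324, -0.0251, 0.4189], [0.8, 1, 0.2, -0.1324, -0.0251, 0.4189]],
  ],
)

```text
time_s: 0.77
tool_pos: [344.9, -405.6, 252.6]
orientation: [2.221, 1.778, -0.002]
contact_force: [0.2, -0.2, 0.4]
gripper_width: 87.8
grip_force: 0.0
```

```bash
python3 -c "
from h import *
go(W(-5,-241,98),35,120)"
```

```text
shift/150 [ 1.1221  0.88   -0.4788] turn/360 [-0.0842 -0.0158  0.266 ] j [-0.94 -0.36  1.62  0.01  1.59 -0.71] t 0.7667 F [ 0.2 -0.2  0.4] w 87.8
```

Call:
drive_tool(
  series=[
    [[0.1, 0.12, 0, -0.0842, -0.0158, 0.266], [0.2, 0.25, 0, -0.0842, -0.0158, 0.266], [0.3, 0.4, 0, -0.0842, -0.0158, 0.266], [0.4, 0.5, 0, -0.0842, -0.0158, 0.266], [0.5, 0.7, 0, -0.0842, -0.0158, 0.266], [0.5, 0.88, 0, -0.0842, -0.0158, 0.266], [0.5, 0.88, 0, -0.0842, -0.0158, 0.266], [0.5, 0.88, 0, -0.0842, -0.0158, 0.266]],
  ],
)

```text
time_s: 1.43
tool_pos: [419.7, -272.6, 252.7]
orientation: [1.013, 2.415, -0.003]
contact_force: [0.5, 0.1, -0.0]
gripper_width: 87.9
grip_force: 0.0
```

```bash
python3 -c "
from h import *
go(W(-5,-241,98),35,120)"
```

```text
shift/150 [ 0.6231 -0.0067 -0.4798] turn/360 [-0.0363 -0.0067  0.1143] j [-0.77 -0.66  1.88  0.18  1.44 -1.53] t 1.4333 F [ 0.5  0.1 -0. ] w 87.9
```

Call:
drive_tool(
  series=[
    [[0.1, 0, -0.1, -0.0363, -0.0067, 0.1143], [0.2, 0, -0.15, -0.0363, -0.0067, 0.1143], [0.3, 0, -0.2, -0.0363, -0.0067, 0.1143], [0.4, 0, -0.3, -0.0363, -0.0067, 0.1143], [0.5, 0, -0.35, -0.0363, -0.0067, 0.1143], [0.5, 0, -0.35, -0.0363, -0.0067, 0.1143], [0.5, 0, -0.35, -0.0363, -0.0067, 0.1143], [0.5, 0, -0.35, -0.0363, -0.0067, 0.1143]],
  ],
)

```text
time_s: 2.1
tool_pos: [493.7, -275.0, 199.4]
orientation: [0.036, 2.532, -0.004]
contact_force: [0.5, 0.6, -0.4]
gripper_width: 87.4
grip_force: 0.0
```

```bash
python3 -c "
from h import *
go(W(-5,-241,98),35,120)
p=cam('wrist');np.savez('w1.npz',R=p['R'],t=p['t']);cv2.imwrite('pics/w1.png',arm.get_image('wrist'))
for q in [(-5,-241,112),(-5,-241,98),(-35,-211,60)]: print(proj(p,W(*q)).round(0))"
```

```text
shift/150 [ 0.1297  0.0097 -0.1243] turn/360 [-0.0008 -0.0003  0.0022] j [-0.83 -0.47  1.87  0.44  1.31 -2.39] t 2.1 F [ 0.5  0.6 -0.4] w 87.4
[320. 251.]
[320. 237.]
[355. 180.]
```

View pics/w1.png

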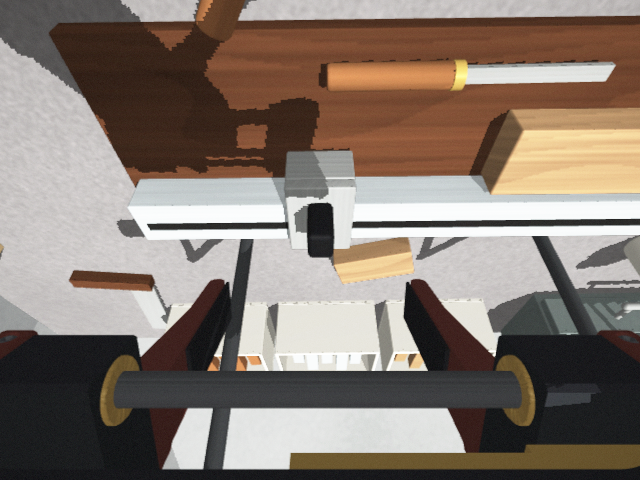

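The wrist view shows the stop's grip at (320,230), on the predicted column and midway between the fingers (columns 220 and 410). The rail's near end runs from (520,110) to (490,193). I'm going in along the tool axis.

Call:
drive_tool(
  series=[
    [[0.13, 0.01, -0.12, 0, 0, 0.002], [0.13, 0.01, -0.12, 0, 0, 0.002], [0.26, 0.01, -0.31, 0, 0, 0.002], [0.39, 0.01, -0.49, 0, 0, 0.002], [0.39, 0.01, -0.49, 0, 0, 0.002]],
  ],
)

```text
time_s: 2.57
tool_pos: [552.0, -270.8, 120.2]
orientation: [0.017, 2.538, 0.007]
contact_force: [-1.0, 0.4, -1.9]
gripper_width: 87.7
grip_force: 0.0
```

Run:
```python
from h import *
go(W(-5,-241,98),35)
p=np.load('w1.npz'); q=arm.camera_params('wrist'); p={**q,'R':p['R'],'t':p['t']}
def inv(X): c,s=np.cos(st[2]),np.sin(st[2]); d=X[:2]-st[:2]; return np.round([c*d[0]+s*d[1],-s*d[0]+c*d[1]],1)
for uv,z in [((490,193),50),((520,110),50),((352,248),72),((354,190),72),((287,190),72)]: print(inv(onz(p,uv,z)))
```

```text
shift/150 [ 0.2    -0.0246 -0.252 ] turn/360 [-0.0014 -0.0012 -0.0004] j [-0.73 -0.31  1.89  0.43  1.12 -2.39] t 2.5667 F [-1.   0.4 -1.9] w 87.7
[ -7.4 -83.1]
[-92.6 -92.5]
[  45.8 -208.9]
[ -34.8 -212.5]
[ -35.9 -268. ]
```

Call:
drive_tool(
  series=[
    [[0.1, -0.025, -0.12, -0.0014, -0.0012, -0.0004], [0.2, -0.025, -0.25, -0.0014, -0.0012, -0.0004], [0.2, -0.025, -0.25, -0.0014, -0.0012, -0.0004], [0.2, -0.025, -0.25, -0.0014, -0.0012, -0.0004]],
  ],
)

```text
time_s: 2.9
tool_pos: [582.1, -276.2, 89.1]
orientation: [0.014, 2.525, -0.011]
contact_force: [-0.2, -0.1, 1.5]
gripper_width: 87.5
grip_force: 0.0
```

Call:
drive_tool(
  series=[
    [[0, 0, 0, 0, 0, 0], [0, 0, 0, 0, 0, 0], [0, 0, 0, 0, 0, 0], [0, 0, 0, 0, 0, 0], [0, 0, 0, 0, 0, 0], [0, 0, 0, 0, 0, 0], [0, 0, 0, 0, 0, 0], [0, 0, 0, 0, 0, 0]],
  ],
  claw=-0.7,
)

```text
time_s: 3.57
tool_pos: [582.6, -276.8, 89.1]
orientation: [0.013, 2.524, -0.013]
contact_force: [0.1, -0.3, 0.0]
gripper_width: 38.0
grip_force: 0.0
```

Run:
```python
from h import *
go(W(-5,-241,98),35)
p=cam('wrist');np.savez('w2.npz',R=p['R'],t=p['t']);cv2.imwrite('pics/w2.png',arm.get_image('wrist'))
```

```text
shift/150 [-0.0039  0.0157 -0.0446] turn/360 [ 0.001   0.0011 -0.0001] j [-0.69 -0.22  1.88  0.44  1.02 -2.4 ] t 3.5667 F [ 0.1 -0.3  0. ] w 38.0
```

Call:
drive_tool(
  series=[
    [[0, 0.015, -0.04, 0, 0, 0], [0, 0.015, -0.04, 0, 0, 0], [0, 0.015, -0.04, 0, 0, 0]],
  ],
)

```text
time_s: 3.87
tool_pos: [582.2, -274.1, 81.7]
orientation: [0.014, 2.525, -0.011]
contact_force: [1.9, -0.1, -4.0]
gripper_width: 21.9
grip_force: 30.0
```

Call:
drive_tool(
  series=[
    [[0, 0, 0, 0, 0, 0], [0, 0, 0, 0, 0, 0], [0, 0, 0, 0, 0, 0], [0, 0, 0, 0, 0, 0], [0, 0, 0, 0, 0, 0], [0, 0, 0, 0, 0, 0]],
  ],
  claw=-1,
)

```text
time_s: 4.37
tool_pos: [582.2, -274.0, 81.6]
orientation: [0.013, 2.525, -0.011]
contact_force: [5.8, -1.6, -7.5]
gripper_width: 21.9
grip_force: 30.0
```

Run:
```python
from h import *
go(W(-5,-241,98),35)
p=cam('wrist');np.savez('w2.npz',R=p['R'],t=p['t']);cv2.imwrite('pics/w2.png',arm.get_image('wrist'))
```

```text
shift/150 [-0.0013 -0.0029  0.0053] turn/360 [ 0.0008  0.0008 -0.0002] j [-0.69 -0.22  1.89  0.44  1.01 -2.4 ] t 4.3667 F [ 5.8 -1.6 -7.5] w 21.9
```

View pics/w2.png

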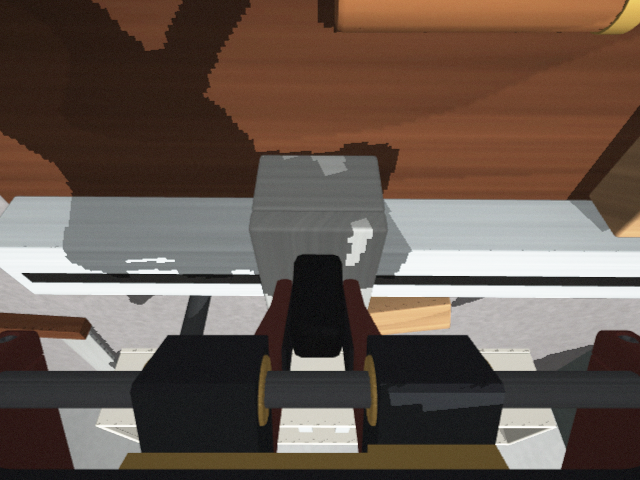

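The stop is gripped: the black grip sits between the pads at (318,305), opening 21.9 mm. I'll slide it about 106 mm along the fence and leave a margin.

Call:
drive_tool(
  series=[
    [[0.001, 0.08, 0, 0, 0, 0], [0.002, 0.18, 0, 0, 0, 0], [0.004, 0.28, 0, 0, 0, 0], [0.005, 0.38, 0, 0, 0, 0], [0.006, 0.48, 0, 0, 0, 0], [0.008, 0.58, 0, 0, 0, 0], [0.009, 0.66, 0, 0, 0, 0], [0.009, 0.71, 0, 0, 0, 0]],
  ],
)

```text
time_s: 5.08
tool_pos: [584.0, -167.0, 81.7]
orientation: [0.013, 2.524, -0.012]
contact_force: [15.6, -3.6, -14.1]
gripper_width: 21.7
grip_force: 30.0
```

Call:
drive_tool(
  series=[
    [[0, 0, 0, 0, 0, 0], [0, 0, 0, 0, 0, 0]],
  ],
)

```text
time_s: 5.25
tool_pos: [584.0, -166.3, 81.6]
orientation: [0.012, 2.524, -0.009]
contact_force: [12.8, 2.6, -11.1]
gripper_width: 21.7
grip_force: 30.0
```

Run:
```python
from h import *
go(W(-5,-241+106,98),35)
p=cam('wrist');np.savez('w3.npz',R=p['R'],t=p['t']);im=arm.get_image('wrist');cv2.imwrite('pics/w3.png',im)
cv2.imwrite('pics/w3c.png',cv2.resize(im[100:300,230:480],None,fx=3,fy=3,interpolation=cv2.INTER_CUBIC))
for y in(-86,-105): print(proj(p,W(-19,y,50)),proj(p,W(-35,y,50)))
```

```text
shift/150 [-0.0043 -0.0146  0.0055] turn/360 [ 0.0006  0.001  -0.0003] j [-0.49 -0.37  2.02  0.33  0.96 -2.16] t 5.25 F [ 12.8   2.6 -11.1] w 21.7
[411.51658148 219.10896221] [418.85223717 196.56589997]
[373.63115418 218.94436037] [378.05518227 196.38938506]
```

View pics/w3c.png

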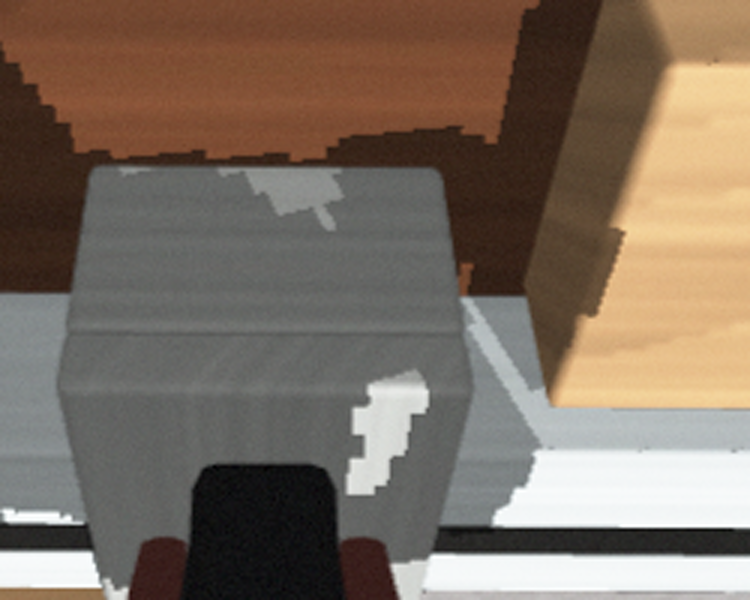

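The crop shows the tongue's lower corner at crop (441,168), the saddle's corner at (470,392), and the rail's end with its top edge from (665,62) to (552,405) and bottom edge from (605,0) to (525,285). There is still a clear gap.

```bash
cat >> h.py <<'E'
def inv(X):
    c,s=np.cos(st[2]),np.sin(st[2]); d=X[:2]-st[:2]; return np.round([c*d[0]+s*d[1],-s*d[0]+c*d[1],X[2]],1)
def onx(p,uv,x):
    o,d=ray(p,uv); n=np.array([np.cos(st[2]),np.sin(st[2]),0]); return o+d*(x-n@(o-np.r_[st[:2],0]))/(n@d)
E
python3 - <<'E'
from h import *
p=np.load('w3.npz'); p={**arm.camera_params('wrist'),'R':p['R'],'t':p['t']}
C=lambda u,v:(230+(u+.5)/3-.5,100+(v+.5)/3-.5)
for n,uv in [("tongue bot",(442,168)),("tongue60",(463,332)),("sad72",(471,392)),("L bot",(90,168)),("L60",(66,332)),("L72",(57,392))]: print(n,inv(onx(p,C(*uv),-35)))
for n,uv,z in [("sad72z",(471,392),72),("railT",(552,405),50),("railT2",(665,62),50),("railT3",(608,235),50),("railB",(525,285),18),("railB2",(605,0),18)]: print(n,inv(onz(p,C(*uv),z)))
E
```

```text
tongue bot [ -35.  -102.6   20.7]
tongue60 [ -35.  -103.2   58.7]
sad72 [ -35.  -103.3   70.4]
L bot [ -35.  -163.1   21.1]
L60 [ -35.  -162.8   59.1]
L72 [ -35.  -162.8   70.7]
sad72z [ -37.  -103.9   72. ]
railT [ -6.5 -82.2  50. ]
railT2 [-75.5 -83.1  50. ]
railT3 [-46.6 -82.7  50. ]
railB [ -4.1 -81.8  18. ]
railB2 [-64.8 -81.7  18. ]
```

Call:
drive_tool(
  series=[
    [[-0.004, 0.03, 0.004, 0, 0, 0], [-0.004, 0.06, 0.004, 0, 0, 0], [-0.004, 0.09, 0.004, 0, 0, 0], [-0.004, 0.113, 0.004, 0, 0, 0], [-0.004, 0.113, 0.004, 0, 0, 0], [-0.004, 0.113, 0.004, 0, 0, 0]],
  ],
)

```text
time_s: 5.8
tool_pos: [584.2, -150.1, 81.7]
orientation: [0.014, 2.523, -0.01]
contact_force: [29.3, -1.3, -19.5]
gripper_width: 21.9
grip_force: 30.0
```

Run:
```python
from h import *
go(W(-5,-241+106,98),35)
p=cam('wrist');np.savez('w4.npz',R=p['R'],t=p['t']);im=arm.get_image('wrist');cv2.imwrite('pics/w4.png',im)
cv2.imwrite('pics/w4c.png',cv2.resize(im[130:250,360:460],None,fx=5,fy=5,interpolation=cv2.INTER_CUBIC))
```

```text
shift/150 [-0.0055 -0.1226  0.0049] turn/360 [ 0.0007  0.0012 -0.0001] j [-0.45 -0.39  2.03  0.3   0.95 -2.12] t 5.8 F [ 29.3  -1.3 -19.5] w 21.9
```

View pics/w4c.png

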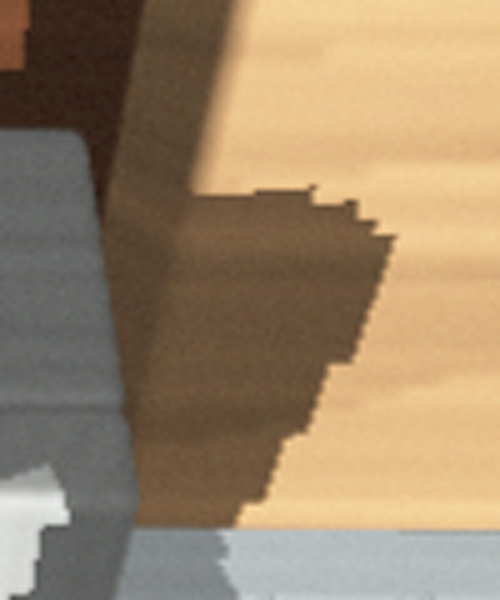

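The crop shows the tongue edge from crop (83,130) to (122,410), the rail's top edge from (235,0) through (190,193), and its bottom edge from (147,0) to (105,230). The gap is now a few mm. The stop is pulling on the arm towards +x and down, so I'll relieve that before the final approach.

Run:
```python
from h import *
p=np.load('w4.npz'); p={**arm.camera_params('wrist'),'R':p['R'],'t':p['t']}
C=lambda u,v:(360+(u+.5)/5-.5,130+(v+.5)/5-.5)
for n,uv in [("tongue bot",(84,130)),("mid",(105,265)),("tongue60",(124,410))]: print(n,inv(onx(p,C(*uv),-35)))
for n,uv,z in [("railT",(237,0),50),("railT2",(190,193),50),("railT3",(158,350),50),("railB",(147,0),18),("railB2",(106,230),18)]: print(n,inv(onz(p,C(*uv),z)))
```

```text
tongue bot [-35.  -86.7  20.8]
mid [-35.  -86.6  40.8]
tongue60 [-35.  -86.9  59.6]
railT [-71.3 -82.6  50. ]
railT2 [-52.  -82.7  50. ]
railT3 [-32.8 -82.3  50. ]
railB [-48.7 -82.1  18. ]
railB2 [-18.8 -81.8  18. ]
```

Call:
drive_tool(
  series=[
    [[0.007, 0, -0.006, 0, 0, 0], [0.007, 0, -0.006, 0, 0, 0], [0.007, 0, -0.006, 0, 0, 0]],
  ],
)

```text
time_s: 6.1
tool_pos: [584.3, -150.2, 81.7]
orientation: [0.013, 2.525, -0.01]
contact_force: [10.6, 3.0, -9.9]
gripper_width: 21.7
grip_force: 30.0
```

Run:
```python
from h import *
go(W(-5,-241+106,98),35)
s=arm.state();print(s["tool_pos"],s["contact_force"],s["torque"])
```

```text
shift/150 [-0.0064 -0.1222  0.0051] turn/360 [ 0.0007  0.001  -0.0002] j [-0.45 -0.39  2.03  0.3   0.95 -2.12] t 6.1 F [10.6  3.  -9.9] w 21.7
[ 584.32228442 -150.15587436   81.666419  ] [10.58588469  3.00852759 -9.88497966] [ 0.41814452 -0.33853809  0.00928794]
```

Call:
drive_tool(
  series=[
    [[0, 0.006, 0, 0, 0, 0], [0, 0.012, 0, 0, 0, 0], [0, 0.018, 0, 0, 0, 0], [0, 0.021, 0, 0, 0, 0]],
  ],
)

```text
time_s: 6.43
tool_pos: [584.3, -148.2, 81.7]
orientation: [0.014, 2.524, -0.013]
contact_force: [12.7, -3.4, -12.4]
gripper_width: 22.3
grip_force: 30.0
```

Call:
drive_tool(
  series=[
    [[0, 0.0015, 0, 0, 0, 0], [0, 0.003, 0, 0, 0, 0]],
  ],
)

```text
time_s: 6.6
tool_pos: [584.4, -147.8, 81.7]
orientation: [0.014, 2.524, -0.013]
contact_force: [13.0, -3.6, -11.7]
gripper_width: 22.1
grip_force: 30.0
```

Run:
```python
from h import *
go(W(-5,-241+106,98),35)
p=cam('wrist');np.savez('w5.npz',R=p['R'],t=p['t']);im=arm.get_image('wrist');cv2.imwrite('pics/w5.png',im)
cv2.imwrite('pics/w5c.png',cv2.resize(im[130:250,350:450],None,fx=5,fy=5,interpolation=cv2.INTER_CUBIC))
```

```text
shift/150 [-0.0066 -0.1379  0.0051] turn/360 [0.001 0.001 0.   ] j [-0.44 -0.4   2.03  0.3   0.95 -2.11] t 6.6 F [ 13.   -3.6 -11.7] w 22.1
```

View pics/w5c.png

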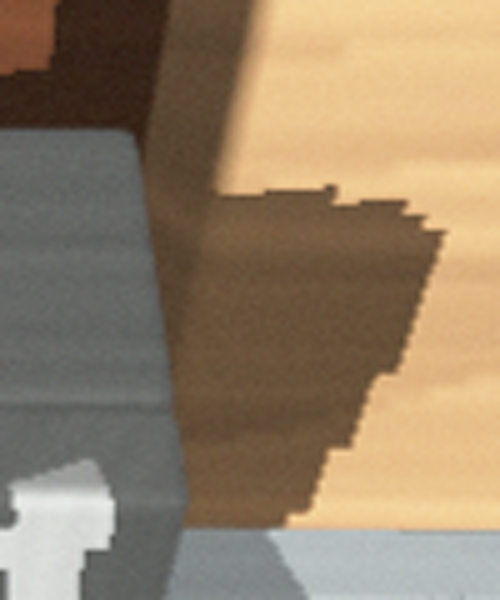

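The crop shows the tongue edge from (135,130) to (173,408), the rail's top edge from (267,0) through (215,195) to (183,330), and its bottom edge from (170,0) to (145,160). A narrow gap is left.

```bash
cat > gap.py <<'E'
from h import *
def sub(im,p,verbose=True):
    """rail top edge (z=50) at x=-60..-40 and tongue edge (x=-35): column of strongest luminance step near prediction"""
    g=cv2.GaussianBlur(im,(3,3),0).astype(float)
    lum=g.sum(2); red=g[...,2]-g[...,0]
    def col(ch,uv,w):
        r=int(round(uv[1])); c=int(round(uv[0])); xs=np.arange(c-w,c+w+1)
        d=np.abs(ch[r,xs+1]-ch[r,xs-1]); k=np.argmax(d); d=d[max(k-2,0):k+3]; x=xs[max(k-2,0):k+3]
        return (d@x)/d.sum(),r
    return col,lum,red
E
python3 - <<'E'
from gap import *
for f,dt in(("w4",0),("w5",0)):
    p=np.load(f+'.npz'); p={**arm.camera_params('wrist'),'R':p['R'],'t':p['t']}; im=cv2.imread(f"pics/{f}.png")
    col,lum,red=sub(im,p); f0=-86.7 if f=="w4" else -84.4
    A=[inv(onz(p,col(lum,proj(p,W(x,-82.5,50)),5),50))[1] for x in(-70,-66,-62,-58)]
    B=[inv(onx(p,col(red,proj(p,W(-35,f0,z)),4),-35))[1] for z in(28,34,40,46)]
    print(f,A,B,np.mean(A)-np.mean(B))
p=np.load('w5.npz'); p={**arm.camera_params('wrist'),'R':p['R'],'t':p['t']}
C=lambda u,v:(350+(u+.5)/5-.5,130+(v+.5)/5-.5)
for uv in[(136,130),(155,270),(174,408)]: print(inv(onx(p,C(*uv),-35)))
for uv,z in[((268,0),50),((215,195),50),((184,330),50),((170,0),18),((145,160),18)]: print(inv(onz(p,C(*uv),z)))
E
```

```text
w4 [np.float64(-82.6), np.float64(-82.7), np.float64(-82.7), np.float64(-82.7)] [np.float64(-86.6), np.float64(-86.6), np.float64(-86.7), np.float64(-86.6)] 3.950000000000003
w5 [np.float64(-82.7), np.float64(-82.5), np.float64(-82.5), np.float64(-82.6)] [np.float64(-84.4), np.float64(-84.4), np.float64(-84.4), np.float64(-84.4)] 1.825000000000017
[-35.  -84.3  20.9]
[-35.  -84.5  41.6]
[-35.  -84.6  59.4]
[-71.2 -81.8  50. ]
[-51.7 -82.6  50. ]
[-35.4 -82.7  50. ]
[-48.6 -82.5  18. ]
[-28.7 -82.2  18. ]
```

Call:
drive_tool(
  series=[
    [[0, 0.003, 0, 0, 0, 0], [0, 0.006, 0, 0, 0, 0], [0, 0.006, 0, 0, 0, 0]],
  ],
)

```text
time_s: 6.9
tool_pos: [584.4, -146.8, 81.7]
orientation: [0.014, 2.524, -0.013]
contact_force: [12.5, -3.0, -11.3]
gripper_width: 22.0
grip_force: 30.0
```

```bash
cat >> gap.py <<'E'
def meas(f0):
    s=arm.state(); p=cam('wrist'); im=arm.get_image('wrist'); col,lum,red=sub(im,p)
    A=[inv(onz(p,col(lum,proj(p,W(x,-82.5,50)),5),50))[1] for x in(-70,-66,-62,-58)]
    B=[inv(onx(p,col(red,proj(p,W(-35,f0,z)),4),-35))[1] for z in(28,34,40,46)]
    print("rail",np.round(A,1),"face",np.round(B,1),"gap",round(np.mean(A)-np.mean(B),2),"tcp",s["tool_pos"].round(2),"F",s["contact_force"].round(1))
E
python3 -c "
from gap import *
meas(-83.6)"
```

```text
rail [-82.6 -82.6 -82.7 -82.5] face [-83.4 -83.4 -83.5 -83.4] gap 0.83 tcp [ 584.37 -146.83   81.66] F [ 12.5  -3.  -11.3]
```

Call:
drive_tool(
  series=[
    [[0, 0.0015, 0, 0, 0, 0], [0, 0.003, 0, 0, 0, 0], [0, 0.003, 0, 0, 0, 0]],
  ],
)

```text
time_s: 7.2
tool_pos: [584.4, -146.5, 81.7]
orientation: [0.014, 2.524, -0.013]
contact_force: [12.7, -3.6, -12.0]
gripper_width: 21.8
grip_force: 30.0
```

```bash
python3 -c "
from gap import *
meas(-83)"
```

```text
rail [-82.6 -82.6 -82.7 -82.5] face [-83.1 -83.  -83.1 -83. ] gap 0.45 tcp [ 584.39 -146.45   81.68] F [ 12.7  -3.6 -12. ]
```

Call:
drive_tool(
  series=[
    [[0, 0.001, 0, 0, 0, 0], [0, 0.002, 0, 0, 0, 0], [0, 0.002, 0, 0, 0, 0]],
  ],
)

```text
time_s: 7.5
tool_pos: [584.4, -146.2, 81.6]
orientation: [0.014, 2.524, -0.013]
contact_force: [13.2, -4.3, -13.1]
gripper_width: 22.0
grip_force: 30.0
```

```bash
python3 -c "
from gap import *
meas(-82.7)"
```

```text
rail [-82.7 -82.4 -82.5 -82.6] face [-82.8 -82.8 -82.9 -82.7] gap 0.25 tcp [ 584.36 -146.24   81.63] F [ 13.2  -4.3 -13.1]
```

Call:
drive_tool(
  series=[
    [[0, 0.001, 0, 0, 0, 0], [0, 0.002, 0, 0, 0, 0], [0, 0.002, 0, 0, 0, 0]],
  ],
)

```text
time_s: 7.8
tool_pos: [584.4, -146.3, 81.7]
orientation: [0.014, 2.524, -0.014]
contact_force: [14.2, -4.9, -13.2]
gripper_width: 21.4
grip_force: 30.0
```

```bash
python3 -c "
from gap import *
meas(-82.5)"
```

```text
rail [-82.4 -82.5 -82.5 -82.7] face [-82.9 -82.9 -83.  -82.8] gap 0.38 tcp [ 584.38 -146.26   81.66] F [ 14.2  -4.9 -13.2]
```

The last step raised the y force from -3.6 to -4.9 N while the stop stayed put and the rail edge didn't move. That means the stop is touching. I'll take the preload off, check, and release.

Call:
drive_tool(
  series=[
    [[0.002, -0.003, -0.003, 0, 0, 0], [0.005, -0.006, -0.006, 0, 0, 0], [0.005, -0.006, -0.006, 0, 0, 0]],
  ],
)

```text
time_s: 8.1
tool_pos: [584.5, -146.3, 81.6]
orientation: [0.013, 2.526, -0.012]
contact_force: [-3.1, 0.5, -2.0]
gripper_width: 21.5
grip_force: 30.0
```

```bash
python3 -c "
from gap import *
meas(-82.7)"
```

```text
rail [-82.5 -82.5 -82.6 -82.4] face [-82.9 -82.9 -82.9 -82.8] gap 0.38 tcp [ 584.49 -146.29   81.59] F [-3.1  0.5 -2. ]
```

Call:
drive_tool(
  series=[
    [[0, 0, 0, 0, 0, 0], [0, 0, 0, 0, 0, 0], [0, 0, 0, 0, 0, 0], [0, 0, 0, 0, 0, 0], [0, 0, 0, 0, 0, 0]],
  ],
  claw=0.1,
)

```text
time_s: 8.57
tool_pos: [585.5, -146.7, 82.7]
orientation: [0.013, 2.523, -0.014]
contact_force: [0.4, -0.7, -0.0]
gripper_width: 48.0
grip_force: 0.0
```

```bash
python3 -c "
from gap import *
meas(-82.7); go(W(-5,-112.8,98),35,140)"
```

```text
rail [-82.6 -82.6 -82.4 -82.5] face [-82.9 -82.9 -83.  -82.9] gap 0.4 tcp [ 585.5  -146.69   82.65] F [ 0.4 -0.7 -0. ]
shift/150 [-0.547   0.0089  0.7646] turn/360 [ 0.0011  0.0012 -0.0001] j [-0.44 -0.4   2.03  0.29  0.95 -2.1 ] t 8.6167 F [-0.3  0.1 -0. ] w 48.2
```

Call:
drive_tool(
  series=[
    [[-0.11, 0, 0.16, 0, 0, 0], [-0.22, 0, 0.32, 0, 0, 0], [-0.33, 0, 0.48, 0, 0, 0], [-0.44, 0, 0.63, 0, 0, 0], [-0.55, 0, 0.78, 0, 0, 0], [-0.6, 0, 0.9, 0, 0, 0], [-0.6, 0, 0.9, 0, 0, 0]],
  ],
)

```text
time_s: 9.2
tool_pos: [495.6, -147.4, 223.2]
orientation: [0.012, 2.516, -0.019]
contact_force: [-0.7, 0.5, 0.3]
gripper_width: 48.0
grip_force: 0.0
```

```bash
python3 -c "
from gap import *
go(W(-110,235,143),0,80)
p=cam('wrist');print(proj(p,W(-19,-82.5,50)));np.savez('w6.npz',R=p['R'],t=p['t']);cv2.imwrite('pics/w6.png',arm.get_image('wrist'))"
```

```text
shift/150 [-0.1551  2.3357 -0.1283] turn/360 [ 0.003   0.0996 -0.0005] j [-0.56 -0.7   1.99  0.31  1.31 -2.11] t 9.2 F [-0.7  0.5  0.3] w 48.0
[354.10705324 165.52034856]
```

Call:
drive_tool(
  series=[
    [[-0.05, 0.15, 0, 0, 0, 0], [-0.1, 0.35, 0, 0, 0.02, 0], [-0.15, 0.55, 0, 0, 0.04, 0], [-0.15, 0.78, 0, 0, 0.06, 0], [-0.15, 1, 0, 0, 0.08, 0], [-0.15, 1, 0, 0, 0.0996, 0], [-0.15, 1, 0, 0, 0.0996, 0]],
  ],
)

```text
time_s: 9.83
tool_pos: [474.5, 6.2, 208.8]
orientation: [-0.001, -3.114, 0.018]
contact_force: [0.8, -1.5, -2.2]
gripper_width: 48.2
grip_force: 0.0
```

Call:
drive_tool(
  series=[
    [[0, 0.2, 0, 0, 0, 0], [0, 0.45, 0, 0, 0, 0], [0, 0.7, 0, 0, 0, 0], [0, 0.9, 0, 0, 0, 0], [0, 1, 0, 0, 0, 0], [0, 1, 0, 0, 0, 0]],
  ],
)

```text
time_s: 10.33
tool_pos: [472.1, 155.9, 215.0]
orientation: [-0.004, -3.133, 0.018]
contact_force: [-0.3, -0.3, 0.0]
gripper_width: 48.7
grip_force: 0.0
```

Run:
```python
from gap import *
go(W(-110,235,143),0,80)
p=cam('wrist');np.savez('w7.npz',R=p['R'],t=p['t']);im=arm.get_image('wrist');cv2.imwrite('pics/w7.png',im)
print(proj(p,W(-110,235,154)),proj(p,W(-110,235,138)))
```

```text
shift/150 [ 0.0013  0.3138 -0.0735] turn/360 [ 0.0018 -0.0014 -0.0016] j [ 0.26 -0.18  1.5  -0.01  1.83 -1.31] t 10.3333 F [-0.3 -0.3  0. ] w 48.7
[389.21333724 259.16004182] [385.09105815 251.57125493]
```

View pics/w7.png

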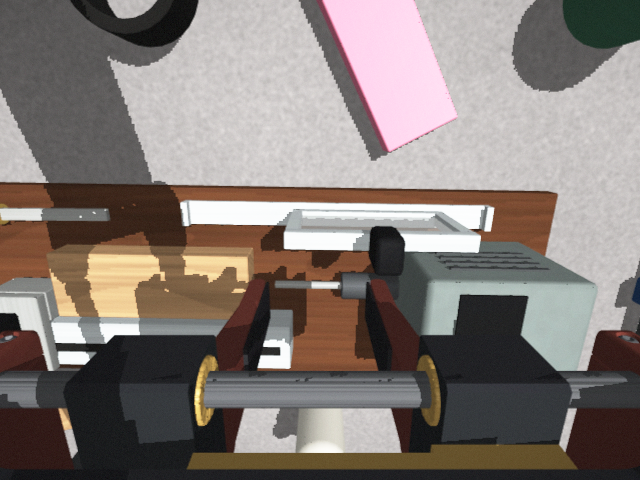

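The wrist view shows the guard grip at (387,250), top face centre about (388,262), close to the predicted (389,259). The rail, chisel and stop look undisturbed. I'm moving over it and descending.

Call:
drive_tool(
  series=[
    [[0, 0.15, 0, 0.0018, -0.0014, -0.0016], [0, 0.31, -0.07, 0.0018, -0.0014, -0.0016], [0, 0.31, -0.07, 0.0018, -0.0014, -0.0016], [0, 0.31, -0.07, 0.0018, -0.0014, -0.0016], [0, 0.31, -0.25, 0.0018, -0.0014, -0.0016], [0, 0.31, -0.45, 0.0018, -0.0014, -0.0016], [0, 0.31, -0.6, 0.0018, -0.0014, -0.0016], [0, 0.31, -0.6, 0.0018, -0.0014, -0.0016]],
  ],
)

```text
time_s: 11.05
tool_pos: [470.6, 197.4, 121.4]
orientation: [-0.028, -3.135, 0.007]
contact_force: [0.2, -1.2, -0.2]
gripper_width: 48.2
grip_force: 0.0
```

```bash
python3 -c "
from gap import *
go(W(-110,235,143),0)"
```

```text
shift/150 [0.0114 0.0374 0.0173] turn/360 [ 0.0007 -0.0011  0.0008] j [ 0.33 -0.14  1.64 -0.    1.65 -1.22] t 11.05 F [ 0.2 -1.2 -0.2] w 48.2
```

Call:
drive_tool(
  series=[
    [[0.01, 0.035, 0.015, 0, 0, 0], [0.01, 0.035, 0.015, 0, 0, 0]],
  ],
)

```text
time_s: 11.22
tool_pos: [475.3, 205.2, 131.6]
orientation: [0.027, 3.138, 0.001]
contact_force: [-0.2, -0.4, 0.4]
gripper_width: 48.2
grip_force: 0.0
```

Call:
drive_tool(
  series=[
    [[0, 0, 0, 0, 0, 0], [0, 0, 0, 0, 0, 0], [0, 0, 0, 0, 0, 0], [0, 0, 0, 0, 0, 0], [0, 0, 0, 0, 0, 0], [0, 0, 0, 0, 0, 0]],
  ],
  claw=-1,
)

```text
time_s: 11.72
tool_pos: [474.4, 205.1, 129.8]
orientation: [0.026, 3.14, -0.001]
contact_force: [0.6, -1.2, 2.6]
gripper_width: 19.8
grip_force: 30.0
```

```bash
python3 -c "
from gap import *
go(W(-110,135,143),0);print(inv(arm.state()['tool_pos']))"
```

```text
shift/150 [-0.0228 -0.681  -0.0386] turn/360 [0.0002 0.0003 0.0006] j [ 0.34 -0.13  1.62 -0.    1.66 -1.21] t 11.7167 F [ 0.6 -1.2  2.6] w 19.8
[-107.9  237.2  129.8]
```

The guard grip is held (19.8 mm). I'll slide the guard shut, the last part slowly.

Call:
drive_tool(
  series=[
    [[-0.001, -0.08, 0, 0, 0, 0], [-0.002, -0.18, 0, 0, 0, 0], [-0.004, -0.28, 0, 0, 0, 0], [-0.005, -0.38, 0, 0, 0, 0], [-0.006, -0.48, 0, 0, 0, 0], [-0.008, -0.57, 0, 0, 0, 0], [-0.009, -0.63, 0, 0, 0, 0], [-0.009, -0.63, 0, 0, 0, 0]],
  ],
)

```text
time_s: 12.38
tool_pos: [472.7, 108.8, 129.8]
orientation: [0.029, 3.14, -0.003]
contact_force: [-2.1, -2.0, 5.1]
gripper_width: 19.5
grip_force: 30.0
```

Call:
drive_tool(
  series=[
    [[0, -0.015, 0, 0, 0, 0], [0, -0.03, 0, 0, 0, 0], [0, -0.04, 0, 0, 0, 0], [0, -0.04, 0, 0, 0, 0]],
  ],
)

```text
time_s: 12.72
tool_pos: [472.7, 105.2, 129.8]
orientation: [0.025, 3.141, -0.0]
contact_force: [-2.0, 0.2, 7.1]
gripper_width: 20.0
grip_force: 30.0
```

```bash
python3 -c "
from gap import *
go(W(-110,135,143),0);print(inv(arm.state()['tool_pos']))"
```

```text
shift/150 [-0.0114 -0.0147 -0.0384] turn/360 [0.     0.0001 0.0005] j [ 0.15 -0.22  1.7  -0.    1.67 -1.41] t 12.7167 F [-2.   0.2  7.1] w 20.0
[-108.3  137.2  129.8]
```

Call:
drive_tool(
  series=[
    [[0, -0.007, 0, 0, 0, 0], [0, -0.014, 0, 0, 0, 0], [0, -0.02, 0, 0, 0, 0], [0, -0.02, 0, 0, 0, 0]],
  ],
)

```text
time_s: 13.05
tool_pos: [472.7, 102.5, 129.8]
orientation: [0.024, 3.141, 0.0]
contact_force: [-2.1, 1.5, 6.0]
gripper_width: 19.7
grip_force: 30.0
```

Call:
drive_tool(
  series=[
    [[0, -0.007, 0, 0, 0, 0], [0, -0.014, 0, 0, 0, 0], [0, -0.014, 0, 0, 0, 0]],
  ],
)

```text
time_s: 13.3
tool_pos: [472.7, 102.5, 129.7]
orientation: [0.022, 3.14, 0.006]
contact_force: [-1.4, 9.8, 5.4]
gripper_width: 19.5
grip_force: 30.0
```

The end stop is reached: no motion and 9.8 N. I'll take off the load, let go and lift away.

Call:
drive_tool(
  series=[
    [[0, 0.005, 0.003, 0, 0, 0], [0, 0.01, 0.003, 0, 0, 0], [0, 0.01, 0.003, 0, 0, 0]],
  ],
)

```text
time_s: 13.55
tool_pos: [472.7, 102.5, 129.8]
orientation: [0.023, 3.141, 0.001]
contact_force: [-2.2, 5.9, 3.7]
gripper_width: 19.6
grip_force: 30.0
```

Call:
drive_tool(
  series=[
    [[0, 0, 0, 0, 0, 0], [0, 0, 0, 0, 0, 0], [0, 0, 0, 0, 0, 0], [0, 0, 0, 0, 0, 0], [0, 0, 0, 0, 0, 0]],
  ],
  claw=0.1,
)

```text
time_s: 13.97
tool_pos: [472.7, 100.8, 129.2]
orientation: [0.026, 3.141, -0.002]
contact_force: [0.1, 0.4, 0.2]
gripper_width: 47.3
grip_force: 0.0
```

Call:
drive_tool(
  series=[
    [[0, 0, 0.15, 0, 0, 0], [0, 0, 0.35, 0, 0, 0], [0, 0, 0.55, 0, 0, 0], [0, 0, 0.75, 0, 0, 0], [-0.3, 0, 0.8, 0, 0, 0], [-0.5, 0, 0.8, 0, 0, 0], [-0.5, 0, 0.8, 0, 0, 0]],
  ],
)

```text
time_s: 14.55
tool_pos: [394.9, 101.2, 251.7]
orientation: [0.025, 3.139, -0.0]
contact_force: [1.4, -1.4, 0.2]
gripper_width: 48.2
grip_force: 0.0
```

Run:
```python
from gap import *
s=arm.state();print(s["time_s"],s["tool_pos"],s["contact_force"])
P=cam("top"); a=cv2.imread("pics/top0.png"); im=arm.get_image("top"); cv2.imwrite("pics/top1.png",im)
cv2.imwrite("pics/top1c.png",cv2.resize(im[165:295,145:455],None,fx=2.5,fy=2.5,interpolation=cv2.INTER_CUBIC))
# rail far/near edge and stop plate edge columns in the top view, before and after
for n,i in(("before",a),("after",im)):
    r=int(proj(P,W(-50,0,50))[1]); row=cv2.GaussianBlur(i,(3,3),0)[r-2:r+3].mean(0); g=row[:,2]+row[:,1]
    for y in(-82.5,117.5):
        c=int(proj(P,W(-50,y,50))[0]); xs=np.arange(c-5,c+6); d=np.abs(g[xs+1]-g[xs-1]); print(n,y,round(d@xs/d.sum(),2))
```

```text
14.55 [394.89270593 101.17563173 251.65808217] [ 1.36659026 -1.40663212  0.1670041 ]
before -82.5 326.24
before 117.5 257.65
after -82.5 324.46
after 117.5 258.25
```

View pics/top1c.png

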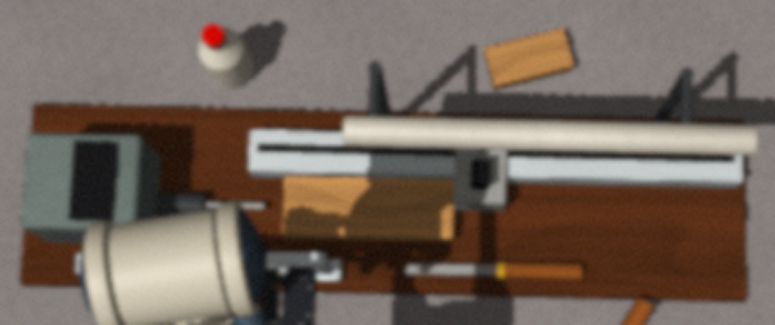

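The top view shows the rail still at crop columns 282 to 457, the stop meeting its end at 457, and the guard shut in front of the bit. The chisel (404 to 582), glue and offcut are where they were. The small edge shifts in the printed numbers come from the arm's shadow. Handing in.

```bash
python3 -c "
from rig import arm
print(arm.hand_in())"
```

```text
the job is handed in; nothing more can be done
None
```

The job is handed in, with no verdict reported: the stop touches the rail's end, the rail did not visibly move, the guard is shut against its end stop, and the chisel, glue bottle and offcut were left alone (about 14.6 s of the 48 s used).

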